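# Load sample vials into a numbered rack in order

### The job

Load the grey vial rack in number order: first stand the blue-capped vial in the hole tagged with one dot, then the yellow-capped vial in the hole tagged with two dots. Lower each vial to the bottom of its hole instead of dropping it, and leave it upright and released. The red-capped vial stays where it stands and the green-capped vial stays in the hole with three dots.

Things in the scene. Friction and masses are not known exactly. Their poses are not given: they have to be found in the camera images.
- rack: fixed grey block 96 x 190 x 26 mm with three round holes in a row, 60 mm apart; before each, on the front strip, a flat black tag (top 28 mm above the worktop) with one, two or three white dots, in any order. Origin: centre of the underside; y along the row, x across it, away from the tags; hole centres 14 mm to +x. Turned up to 29 degrees either way.
- blue_vial: a glass vial, 27 mm diameter, 62 mm tall, about 35 g, standing upright, with a blue cap (28 mm diameter, the top 16 mm of the vial; the place to grip it from above). Origin: centre of its underside, z up.
- yellow_vial: a glass vial, 27 mm diameter, 62 mm tall, about 35 g, standing upright, with a yellow cap (28 mm diameter, the top 16 mm of the vial; the place to grip it from above). Origin: centre of its underside, z up.
- red_vial: a glass vial, 27 mm diameter, 62 mm tall, about 35 g, standing upright, with a red cap (28 mm diameter, the top 16 mm of the vial; the place to grip it from above). Origin: centre of its underside, z up. Not to be moved. The blue, yellow and red ones stand on the worktop at least 80 mm apart, in any order.
- green_vial: a glass vial, 27 mm diameter, 62 mm tall, about 35 g, standing upright, with a green cap (28 mm diameter, the top 16 mm of the vial; the place to grip it from above). Origin: centre of its underside, z up. It already stands in the hole with three dots: not to be moved.
- hole_one (a point): centre of the floor of the rack hole whose tag shows one dot (x and y as the rack's). The hole is round, 46 mm wide and 20 mm deep: its rim lies 20 mm above this point. A vial standing in it has its underside at this height and stands 42 mm out of the hole.
- hole_two (a point): centre of the floor of the rack hole whose tag shows two dots (x and y as the rack's). The hole is round, 46 mm wide and 20 mm deep: its rim lies 20 mm above this point. A vial standing in it has its underside at this height and stands 42 mm out of the hole.
- hole_three (a point): centre of the floor of the rack hole whose tag shows three dots (x and y as the rack's). The hole is round, 46 mm wide and 20 mm deep: its rim lies 20 mm above this point. A vial standing in it has its underside at this height and stands 42 mm out of the hole.
Mind the look-alikes: they are no part of the job. Of the things that look like the blue_vial, the largest one is meant.

How it is judged:
By the outcome, as a careful person would: the job done as asked, in the order asked, and still so for the second after the job is handed in, with the robot touching nothing.
It also fails if it takes over 64 s, if anything falls off the work surface, if the arm or the gripper's body presses on something with over 40 N, if the wrist force passes 120 N, or if a joint passes its speed limit or range.

### The arm

A 6-joint arm with a two-finger parallel gripper is mounted at the origin on a cart in front of the work surface, level with it; the furniture and walls round the work are solid. World frame = base frame: x ahead of the robot, y to its left, z up, the work surface at z = 0. Lengths are in mm, angles in rad, forces in N, time in s.
With the tool pointing down it reaches from about 275 to 1000 mm from the base axis. Payload 8.4 kg.
Tool frame: the origin (TCP) lies at the very end of the fingers, on their centre line; the grasp point (between the pads) lies 19 mm behind it (r.pinch_z is the distance from the TCP to the grasp point, in mm); z points along the fingers, y is the line along which they close (so a half turn about z gives the same grasp; the last joint's range is limited). The gripper opens to 85 mm and grips with 20 to 120 N. Pads are 22 mm wide; open, the fingers measure 114 mm over their backs; the gripper's body (76 mm by 85 mm) begins 54 mm behind the grasp point. The pads swing forward as they close: fully open they stand 13 mm farther back than shut.
Start: joints at [-1.333, 0.353, 1.633, -0, 1.155, -0.002], TCP at [148.441, -607.119, 231.281] pointing down, gripper open.
Joint ranges: [-2.63, 2.63], [-0.92, 2.1], [0.06, 2.66], [-1.3, 4.44], [0, 2.69], [-3.02, 3.02]. Speed limits (rad/s): [2.22, 2.22, 2.79, 3.14, 3.14, 3.14].

### API

Orientations are given as [roll, pitch, yaw] about the fixed x, y, z axes, in that order (R = Rz(yaw) Ry(pitch) Rx(roll)).
In Python, from rig import r gives the robot as it stands.
- The arm moves only by the tool carry_out, never from a script. Its argument "series" is a list of rows, each a list of 7 numbers: the turn, a rotation vector about the tool's x, y, z as a fraction of full scale, then the shift along the tool's x, y, z as a fraction of full scale, then the gripper command: -1 is fully open, 1 is shut, values between are in proportion. A call has 1 to 8 rows; each row is the pose to reach, as a shift and turn from the pose commanded when the call began, along the tool's axes at that moment, turning the shorter way round; what a row does not reach only later rows make up. Full scale, the value 1, is 0.25 m for a shift and pi rad for a turn. A row lasts 1/8 s, in which the tool goes at most 62.5 mm and 10.7 degrees, less where a joint would pass 70% of its speed; a pose out of reach is approached as far as the arm can. A call with a number of a shift or a turn outside -1 to 1 is refused whole. A call with a gripper value outside its range is refused whole. The fingers move at their own pace and stop on an object; "force" is the grip in N (left out, the last holds). Time passes only in rows, so rows that repeat a pose let the fingers close. It gives the time, the measured TCP pose, the force, the opening and the grip force at its end, in the units of the state.
- r.sense(): the state, without advancing time (a new reading comes with each control period).
- r.grab_frame(name): name is "scene" or "side" or "wrist"; returns the picture (420x560x3 uint8, red, green, blue); there is no depth.
- r.get_calibration(name): a dict with "K" (3x3 intrinsics, pixels), "pose" (4x4, takes a point from camera to world coordinates). Camera axes: x right, y up, looking along -z (the intrinsics and any distortion apply to the point x, -y, -z); pixel columns grow to the right and rows downward; lengths in mm; the calibration is good to about 2 mm. A picture is of the moment at which its call begins: read the wrist's pose just before it. get_calibration takes no time and is no camera call; for the wrist camera it gives the pose at the moment of the call.
- r.sign_off(): hands the job in; it is judged then, once.
Trained networks look in the newest picture that a camera, given by its name, has taken for a name from the list of things; names that differ only in an ending like _2 or _b are one class to them, and where a whole thing is asked for, a point or a joint stands for the part that bears it (a point fixed in the world has none). Each returns a list of dicts, best first, with "score" (0 to 1); they miss things now and then, are a little off and sometimes report something else, mostly with a low value. They report only what shows in the picture. A call takes as long as a camera call. They do not tell look-alikes from the thing itself.
- r.silhouettes(camera, label): "region" (420x560 bool, what is visible of it) and "position" ([row, column] in pixels, amid what is visible of it).
The state is a dict: "clock": time; "qpos": joint angles; "qvel": joint speeds; "joint_efforts": joint torques, N m; "eef_pos": TCP position; "tcp_rot": TCP orientation; "contact_force": force on the tool from outside, world axes, zero at the start; "wrist_torque": the same for the moment, N m; "opening": opening from 0.0 (shut) to 1.0 (fully open); "grasp_force": force on a finger pad.
Only numpy, scipy, OpenCV 4.12 (cv2) and the standard library are available. Lean on these libraries where they do the work, as an engineer would, in place of code of your own. Each camera call takes 0.05 s, during which the arm holds its last target. There are 200 camera calls.

## Working session

There is one attempt and no reset: what is moved stays moved. The work goes in short steps, Python scripts to look and compute and a tool call to move; the robot and the scene stay as the last step left them, time stands still between calls to the robot, and variables do not carry over. Pictures are saved under pics/ and viewed, at most 12 in all, crops included, and the job is handed in when it is done.

Besides the shell and the picture viewer there is one more tool, called after ">>>" as name(argument=value, ...), one argument or row to a line, values as JSON. carry_out: Moves the arm, as the interface text tells. Its arguments: {"type":"object","properties":{"series":{"type":"array"},"force":{"type":"number"}},"required":["series"]}

```bash
mkdir -p pics; ls; cat > h.py <<'E'
import numpy as np, cv2
from rig import r
def snap(cam,name=None):
    cal=r.get_calibration(cam); im=r.grab_frame(cam)
    if name: cv2.imwrite(f'pics/{name}.png',im[:,:,::-1])
    return im,cal
def px2w(cal,rc,z):
    K=np.array(cal['K']);T=np.array(cal['pose'])
    d=cal.get('dist',None)
    u,v=rc[1],rc[0]
    d=np.array([(u-K[0,2])/K[0,0],-(v-K[1,2])/K[1,1],-1.]); d=T[:3,:3]@d; o=T[:3,3]
    return o+d*(z-o[2])/d[2]
E
python3 - <<'E'
from h import *
for c in ['scene','side']:
    im,cal=snap(c,c+'0'); print(c,cal)
    for l,z in [('rack',26),('blue_vial',40),('yellow_vial',40),('red_vial',40),('green_vial',50)]:
        for s in r.silhouettes(c,l):
            print(l,round(s['score'],2),np.round(s['position']),s['region'].sum(),px2w(cal,s['position'],z).round())
print(r.sense())
E
```

```text
pics
scene {'K': array([[472.92086782,   0.        , 281.78658256],
       [  0.        , 472.92086782, 199.6782184 ],
       [  0.        ,   0.        ,   1.        ]]), 'pose': array([[-4.56337185e-01,  4.66602818e-01, -7.57653076e-01,
        -3.35523610e+02],
       [-8.89778383e-01, -2.32468789e-01,  3.92750164e-01,
         4.42889896e+02],
       [ 7.12764000e-03,  8.53369833e-01,  5.21257253e-01,
         6.37729750e+02],
       [ 0.00000000e+00,  0.00000000e+00,  0.00000000e+00,
         1.00000000e+00]])}
blue_vial 0.86 [209. 264.] 267 [513.  50.  40.]
blue_vial 0.48 [232. 252.] 171 [441. 114.  40.]
yellow_vial 0.91 [252. 169.] 347 [454. 293.  40.]
red_vial 0.7 [214. 225.] 318 [535. 140.  40.]
side {'K': array([[466.25540653,   0.        , 280.93640358],
       [  0.        , 466.25540653, 202.13154197],
       [  0.        ,   0.        ,   1.        ]]), 'pose': array([[ 9.99118705e-01,  3.04791330e-02, -2.88589010e-02,
         4.79550458e+02],
       [-4.18281292e-02,  6.65719468e-01, -7.45028857e-01,
        -8.88095114e+02],
       [-3.49590143e-03,  7.45579380e-01, 
[... 416 characters left out ...]
   50.]
{'clock': 0.6, 'qpos': array([-1.33341565e+00,  3.53016947e-01,  1.63339848e+00,  1.13415633e-05,
        1.15524808e+00, -2.38699937e-03]), 'qvel': array([-0.00035258, -0.00083952, -0.00175928, -0.00105759,  0.00172569,
       -0.00032444]), 'joint_efforts': array([-2.73278283e-04, -6.04872394e+01, -3.42313671e+01,  1.72883284e-05,
        1.33097517e-03, -9.86830031e-06]), 'eef_pos': array([ 148.43107871, -607.10403545,  231.27102723]), 'tcp_rot': array([-3.14152183e+00, -1.05451131e-05,  2.39763100e-01]), 'contact_force': array([-0.33980295, -0.36951887,  0.44514591]), 'wrist_torque': array([ 0.04206067,  0.00673511, -0.01336537]), 'grasp_force': 0.0, 'opening': 1.000813013434371}
```

View pics/scene0.png

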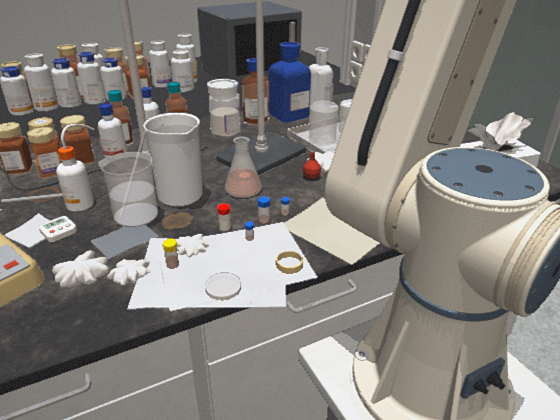

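View pics/side0.png

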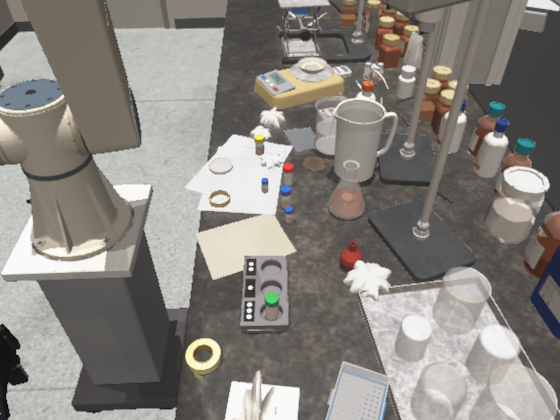

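The scene view shows the large blue vial at about (row 209, col 264). Two smaller blue look-alikes stand at (206,285) and (232,250), red is at (215,224) and yellow at (252,171). The side view shows the rack at (292,266), with the green vial in the hole nearest the camera at (306,270) and the middle and far holes free. I'll move above the rack for a wrist view next.

```bash
cat >> h.py <<'E'
from scipy.spatial.transform import Rotation as Ro
def row(pos,yaw):
    s=r.sense(); R=Ro.from_euler('xyz',s['tcp_rot']); Rt=Ro.from_euler('xyz',[np.pi,0,yaw])
    t=R.inv().apply(np.array(pos)-s['eef_pos'])/250; w=(R.inv()*Rt).as_rotvec()/np.pi
    print('row',np.r_[w,t].round(4))
E
python3 - <<'E'
from h import *
im,cal=snap('side')
for n,p,z in [('rack far',(257,266),26),('rack near',(325,266),26),('dots far',(266,250),28),('dots mid',(289,250),28),('dots near',(311,249),28),('blue',(190,286),54),('red',(168,288),54),('yel',(139,260),54),('s1',(182,265),35),('s2',(210,289),35),('pole base',(232,421),20),('flask',(205,347),10)]:
    print(n,px2w(cal,p,z).round())
c=r.get_calibration('wrist'); s=r.sense(); T=np.array(c['pose']);print(T.round(3),c['K'])
R=Ro.from_euler('xyz',s['tcp_rot']).as_matrix(); print((R.T@(T[:3,3]-s['eef_pos'])).round(1),(R.T@T[:3,:3]).round(2))
row([400,-250,330],0)
cv2.imwrite('pics/crop1.png',cv2.resize(im[240:340,220:310],None,fx=5,fy=5,interpolation=2)[:,:,::-1])
E
```

```text
rack far [ 472. -161.   26.]
rack near [ 469. -345.   26.]
dots far [ 435. -188.   28.]
dots mid [ 436. -254.   28.]
dots near [ 434. -311.   28.]
blue [529.  45.  54.]
red [539. 140.  54.]
yel [463. 286.  54.]
s1 [474. 104.  35.]
s2 [534. -12.  35.]
pole base [858. -91.  20.]
flask [692.  28.  10.]
[[ 2.38000e-01  9.34000e-01  2.69000e-01  2.15744e+02]
 [-9.71000e-01  2.28000e-01  6.60000e-02 -5.91087e+02]
 [ 1.00000e-03 -2.77000e-01  9.61000e-01  3.72828e+02]
 [ 0.00000e+00  0.00000e+00  0.00000e+00  1.00000e+00]] [[319.24789648   0.         280.78987176]
 [  0.         319.24789648 209.13182263]
 [  0.           0.           1.        ]]
[  69.2    0.4 -141.5] [[ 0.    0.96  0.28]
 [ 1.    0.   -0.  ]
 [-0.    0.28 -0.96]]
row [ 0.      0.      0.0763  1.3168 -1.1486 -0.3949]
```

View pics/crop1.png

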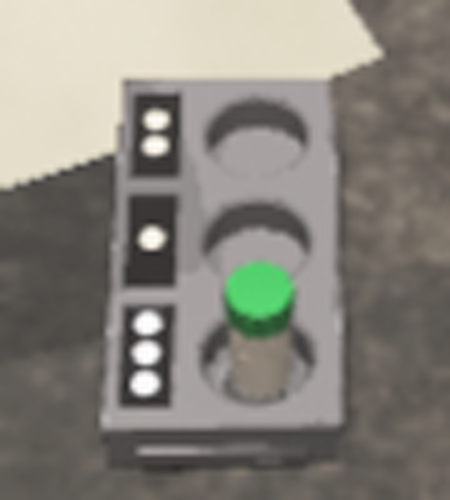

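The rack crop shows two dots at the far (+y) hole, one dot at the middle hole, and three dots by the green vial at the near hole. I'll keep the tool yaw at about 90° so the fingers close across the row.

>>> carry_out(
  series=[
    [0,0,-0.42,0.79,-0.66,-0.28,-1],
    [0,0,-0.42,0.79,-0.66,-0.28,-1],
    [0,0,-0.42,0.79,-0.66,-0.28,-1],
    [0,0,-0.42,0.79,-0.66,-0.28,-1],
    [0,0,-0.42,0.79,-0.66,-0.28,-1],
    [0,0,-0.42,0.79,-0.66,-0.28,-1],
    [0,0,-0.42,0.79,-0.66,-0.28,-1],
    [0,0,-0.42,0.79,-0.66,-0.28,-1],
  ],
)

```text
clock: 1.65
eef_pos: [301.2, -399.8, 301.4]
tcp_rot: [3.141, 0.0, 1.559]
contact_force: [0.2, -0.4, -0.7]
opening: 0.998
grasp_force: 0.0
```

>>> carry_out(
  series=[
    [0,0,0,0.64,0.68,0,-1],
    [0,0,0,0.64,0.68,0,-1],
    [0,0,0,0.64,0.68,0,-1],
    [0,0,0,0.64,0.68,0,-1],
    [0,0,0,0.64,0.68,0,-1],
    [0,0,0,0.64,0.68,0,-1],
  ],
)

```text
clock: 2.4
eef_pos: [472.6, -242.1, 301.1]
tcp_rot: [-3.141, 0.0, 1.557]
contact_force: [-0.4, -0.4, -0.6]
opening: 1.0
grasp_force: 0.0
```

```bash
python3 - <<'E'
from h import *
im,cal=snap('wrist','w1'); s=r.sense(); print(s['clock'],s['eef_pos'],s['tcp_rot'])
for l,z in [('rack',26),('green_vial',60)]:
    for q in r.silhouettes('wrist',l)[:2]: print(l,q['score'],q['position'],px2w(cal,q['position'],z).round(1),cv2.minAreaRect(np.argwhere(q['region'])[:,::-1].astype(np.float32)))
E
```

```text
2.45 [ 472.28617963 -242.41620842  301.1764033 ] [-3.14106671e+00  1.31894846e-04  1.55685842e+00]
rack 0.73 [166.6, 280.6] [ 471.3 -234.7   26. ] ((277.2940368652344, 172.56350708007812), (79.32042694091797, 144.34909057617188), 1.3019527196884155)
green_vial 0.93 [226.0, 286.9] [ 478.4 -305.1   60. ] ((288.5, 223.0), (32.0, 23.0), 90.0)
```

View pics/w1.png

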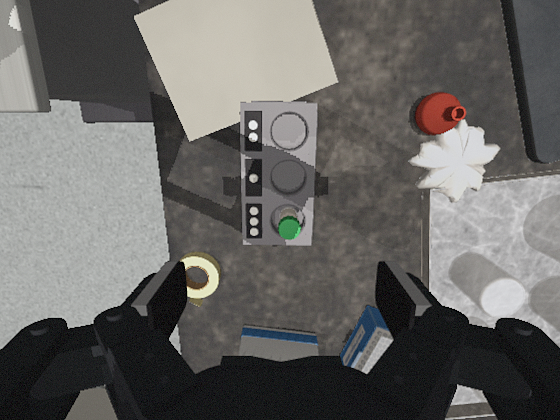

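The wrist view shows the rim of the two-dot hole at (131,289), the one-dot hole at (177,288) and the green vial's hole at (217,288). The rack is nearly square to the world axes. Next I'll move over blue.

>>> carry_out(
  series=[
    [0,0,0,1.0,0.23,0.2,-1],
    [0,0,0,1.0,0.23,0.2,-1],
    [0,0,0,1.0,0.23,0.2,-1],
    [0,0,0,1.0,0.23,0.2,-1],
    [0,0,0,1.0,0.23,0.2,-1],
    [0,0,0,1.0,0.23,0.2,-1],
    [0,0,0,1.0,0.23,0.2,-1],
  ],
)

```text
clock: 3.42
eef_pos: [533.2, 5.8, 251.7]
tcp_rot: [3.141, 0.0, 1.557]
contact_force: [-0.2, 0.2, 0.8]
opening: 1.0
grasp_force: 0.0
```

```bash
python3 - <<'E'
from h import *
w1=cv2.imread('pics/w1.png')
# rack pose from w1 (pose reconstructed from TCP then)
im,cal=snap('wrist','w2'); s=r.sense(); print(s['clock'],s['eef_pos'],s['tcp_rot'])
T=np.array(cal['pose']);R=Ro.from_euler('xyz',s['tcp_rot']).as_matrix()
R1=Ro.from_euler('xyz',[-3.14106671,1.3e-4,1.55685842]).as_matrix()
T1=np.eye(4);T1[:3,:3]=R1@R.T@T[:3,:3];T1[:3,3]=np.array([472.286,-242.416,301.176])+R1@R.T@(T[:3,3]-s['eef_pos'])
c1=dict(K=cal['K'],pose=T1)
g=cv2.cvtColor(w1,cv2.COLOR_BGR2GRAY)
for n,p,z in [('h2',(131,289),26),('h1',(177,288),26),('h3',(216.5,288),26),('t2',(132,253),28),('t1',(178,254),28),('t3',(221,254),28),('TL',(101,241),26),('TR',(101,317),26),('BL',(245,243),26),('BR',(245,312.5),26)]: print(n,px2w(c1,p,z).round(1))
for x,y,a,b in [(270,110,310,152),(268,158,308,198)]:
    print(cv2.HoughCircles(cv2.resize(g[y:b,x:a],None,fx=4,fy=4,interpolation=2),cv2.HOUGH_GRADIENT,1,50,param1=60,param2=15,minRadius=55,maxRadius=85))
for l in ['blue_vial','red_vial']:
    for q in r.silhouettes('wrist',l)[:4]: print(l,q['score'],q['position'],q['region'].sum(),px2w(cal,q['position'],62).round(1))
hsv=cv2.cvtColor(im,cv2.COLOR_RGB2HSV); m=cv2.inRange(hsv,(100,120,60),(125,255,255))
n,_,st,ce=cv2.connectedComponentsWithStats(m)
for i in range(1,n):
    if st[i,4]>40: print(st[i],ce[i],px2w(cal,ce[i][::-1],58).round(1))
E
```

```text
3.475 [533.27239416   5.72708404 251.68635402] [3.14105322e+00 3.90846168e-04 1.55711826e+00]
h2 [ 482.3 -189.9   26. ]
h1 [ 480.6 -248.9   26. ]
h3 [ 480.2 -303.5   26. ]
t2 [ 436.7 -190.4   28. ]
t1 [ 435.8 -249.3   28. ]
t3 [ 433.6 -308.7   28. ]
TL [ 423.1 -153.    26. ]
TR [ 517.1 -154.3   26. ]
BL [ 416.7 -344.6   26. ]
BR [ 514.2 -345.9   26. ]
[[[75.5 84.5 69. ]]]
[[[82.5 73.5 62. ]]]
blue_vial 0.95 [87.5, 222.1] 394 [476.6 103.7  62. ]
blue_vial 0.73 [150.2, 276.7] 634 [528.7  42.7  62. ]
blue_vial 0.53 [197.6, 278.5] 378 [529.8  -7.4  62. ]
red_vial 0.57 [50.6, 287.1] 865 [540.1 135.5  62. ]
[213  78  20  20 300] [222.60333333  87.28666667] [476.4 104.2  58. ]
[261 134  28  29 600] [274.96333333 148.06333333] [526.9  44.5  58. ]
[272 191  18  18 262] [280.53435115 199.61068702] [531.9 -10.6  58. ]
```

View pics/w2.png

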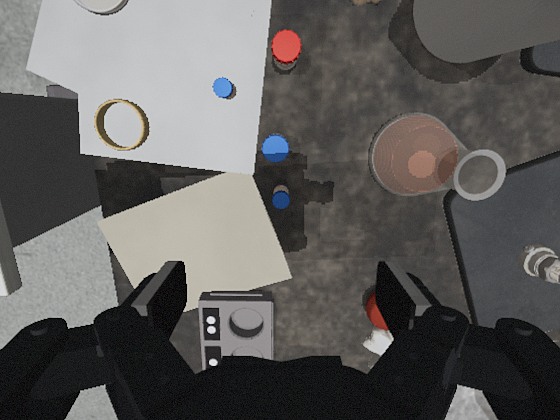

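The wrist view shows the largest blue cap at (148,275), with the small blue ones at (87,222) and (199,280) and red at (45,286). I'll descend on the large blue one.

>>> carry_out(
  series=[
    [0,0,0,0.155,-0.027,0.1,-1],
    [0,0,0,0.155,-0.027,0.3,-1],
    [0,0,0,0.155,-0.027,0.5,-1],
    [0,0,0,0.155,-0.027,0.65,-1],
    [0,0,0,0.155,-0.027,0.75,-1],
    [0,0,0,0.155,-0.027,0.83,-1],
    [0,0,0,0.155,-0.027,0.875,-1],
    [0,0,0,0.155,-0.027,0.875,-1],
  ],
)

```text
clock: 4.58
eef_pos: [526.8, 45.8, 32.2]
tcp_rot: [-3.141, 0.0, 1.559]
contact_force: [-0.1, 0.4, -0.1]
opening: 1.0
grasp_force: 0.0
```

>>> carry_out(
  series=[
    [0,0,0,0,0,0,0.2],
    [0,0,0,0,0,0,1],
    [0,0,0,0,0,0,1],
    [0,0,0,0,0,0,1],
    [0,0,0,0,0,0,1],
    [0,0,0,0,0,0,1],
    [0,0,0,0,0,0,1],
    [0,0,0,0,0,0,1],
  ],
  force=30,
)

```text
clock: 5.58
eef_pos: [527.4, 46.3, 33.0]
tcp_rot: [3.141, -0.0, 1.559]
contact_force: [-0.9, -0.4, 6.7]
opening: 0.317
grasp_force: 29.3
```

>>> carry_out(
  series=[
    [0,0,0,0,0,-0.1,1],
    [0,0,0,0,0,-0.3,1],
    [0,0,0,0,0,-0.4,1],
    [0,0,0,-0.2,-0.03,-0.4,1],
    [0,0,0,-0.4,-0.07,-0.4,1],
    [0,0,0,-0.6,-0.12,-0.4,1],
    [0,0,0,-0.8,-0.17,-0.4,1],
    [0,0,0,-0.8,-0.17,-0.4,1],
  ],
)

```text
clock: 6.58
eef_pos: [481.3, -155.9, 132.5]
tcp_rot: [-3.141, 0.0, 1.555]
contact_force: [-0.3, -0.9, -0.3]
opening: 0.313
grasp_force: 29.7
```

```bash
python3 - <<'E'
from h import *
im,cal=snap('wrist','w3'); s=r.sense(); print(s['clock'],s['eef_pos'],s['tcp_rot'],s['opening'],s['grasp_force'])
row([481,-249,39],1.557);row([481,-249,133],1.557)
E
```

```text
6.625 [ 481.70496206 -154.40748992  132.4909313 ] [-3.14149530e+00 -1.94654888e-04  1.55613504e+00] 0.3123826692588599 29.685654938220978
row [-0.000e+00 -1.000e-04 -3.000e-04 -3.784e-01  2.800e-03  3.739e-01]
row [-0.000e+00 -1.000e-04 -3.000e-04 -3.784e-01  2.700e-03 -2.100e-03]
```

View pics/w3.png

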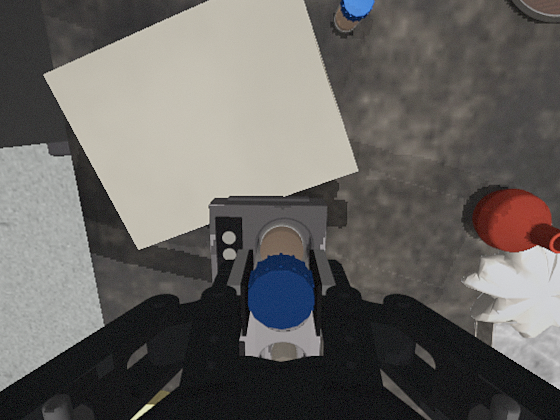

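The wrist view shows the vial held upright with its cap at (290,281), and the two-dot hole behind it at (235,285). I'll move over the one-dot hole and lower it.

>>> carry_out(
  series=[
    [0,0,0,-0.2,0,0,1],
    [0,0,0,-0.378,0,0,1],
    [0,0,0,-0.378,0,0,1],
    [0,0,0,-0.378,0,0.1,1],
    [0,0,0,-0.378,0,0.2,1],
    [0,0,0,-0.378,0,0.28,1],
    [0,0,0,-0.378,0,0.34,1],
    [0,0,0,-0.378,0,0.36,1],
  ],
)

```text
clock: 7.62
eef_pos: [480.9, -246.5, 41.7]
tcp_rot: [-3.14, -0.001, 1.56]
contact_force: [0.9, -0.3, 0.2]
opening: 0.316
grasp_force: 29.7
```

>>> carry_out(
  series=[
    [0,0,0,0,0,0.006,1],
    [0,0,0,0,0,0.012,1],
    [0,0,0,0,0,0.012,1],
  ],
)

```text
clock: 8.0
eef_pos: [481.4, -247.9, 40.0]
tcp_rot: [3.141, 0.0, 1.559]
contact_force: [-1.0, 0.4, -0.9]
opening: 0.314
grasp_force: 29.7
```

```bash
python3 - <<'E'
from h import *
im,cal=snap('side'); s=r.sense(); print(s['clock'],s['eef_pos'],s['tcp_rot'],s['contact_force'],s['grasp_force'])
a=cv2.resize(im[200:350,200:340],None,fx=4,fy=4,interpolation=2)[:,:,::-1]
cv2.imwrite('pics/s4.png',a)
E
```

```text
8.05 [ 481.33119507 -247.93099393   39.94893007] [3.14096055e+00 2.92433706e-04 1.55907470e+00] [0.39923159 0.59743382 0.15433097] 29.673143327236176
```

View pics/s4.png

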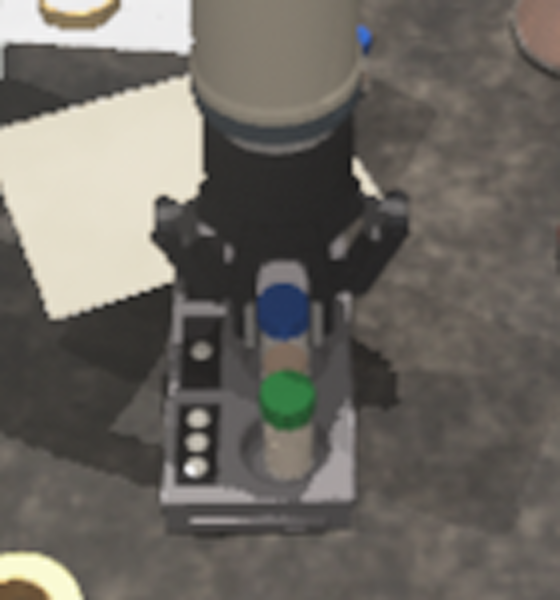

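The side crop shows blue in the middle (one-dot) hole behind green. It is not touching bottom yet, so I'll lower it 1 mm at a time.

>>> carry_out(
  series=[
    [0,0,0,0,0,0.004,1],
    [0,0,0,0,0,0.004,1],
  ],
)

```text
clock: 8.3
eef_pos: [481.5, -248.0, 39.1]
tcp_rot: [3.141, 0.0, 1.559]
contact_force: [-0.3, -0.8, 4.5]
opening: 0.316
grasp_force: 30.0
```

>>> carry_out(
  series=[
    [0,0,0,0,0,0.003,1],
    [0,0,0,0,0,0.003,1],
  ],
)

```text
clock: 8.55
eef_pos: [481.6, -248.1, 38.9]
tcp_rot: [3.141, 0.001, 1.559]
contact_force: [-3.3, 0.4, 14.0]
opening: 0.31
grasp_force: 30.7
```

Blue is on the hole floor. I'll ease off, open, and lift.

>>> carry_out(
  series=[
    [0,0,0,0,0,-0.003,1],
    [0,0,0,0,0,-0.003,-0.2],
    [0,0,0,0,0,-0.003,-1],
    [0,0,0,0,0,-0.003,-1],
    [0,0,0,0,0,-0.003,-1],
    [0,0,0,0,0,-0.003,-1],
    [0,0,0,0,0,-0.05,-1],
    [0,0,0,0,0,-0.1,-1],
  ],
)

```text
clock: 9.55
eef_pos: [481.2, -247.8, 63.7]
tcp_rot: [3.141, 0.0, 1.559]
contact_force: [-0.5, 0.4, 0.2]
opening: 0.998
grasp_force: 0.0
```

>>> carry_out(
  series=[
    [0,0,0,0,0,-0.1,-1],
    [0,0,0,0,0,-0.3,-1],
    [0,0,0,0,0,-0.5,-1],
    [0,0,0,0.1,0,-0.65,-1],
    [0,0,0,0.35,0,-0.75,-1],
    [0,0,0,0.6,0,-0.75,-1],
    [0,0,0,0.8,0,-0.75,-1],
    [0,0,0,1.0,0,-0.75,-1],
  ],
)

```text
clock: 10.55
eef_pos: [483.8, 4.1, 251.7]
tcp_rot: [3.14, -0.0, 1.559]
contact_force: [0.9, 0.4, 0.2]
opening: 0.999
grasp_force: 0.0
```

```bash
python3 - <<'E'
from h import *
im,cal=snap('side'); s=r.sense(); print(s['clock'],s['eef_pos'],s['tcp_rot'],s['opening'])
cv2.imwrite('pics/s5.png',cv2.resize(im[100:350,170:360],None,fx=2.4,fy=2.4,interpolation=2)[:,:,::-1])
row([462,262,225],1.557)
E
```

```text
10.6 [483.64062804   8.53807    251.57091069] [ 3.14006026 -0.00314079  1.56009149] 0.996948042320652
row [ 5.0000e-04 -1.0000e-03  1.0000e-03  1.0125e+00 -9.7600e-02  1.0930e-01]
```

View pics/s5.png

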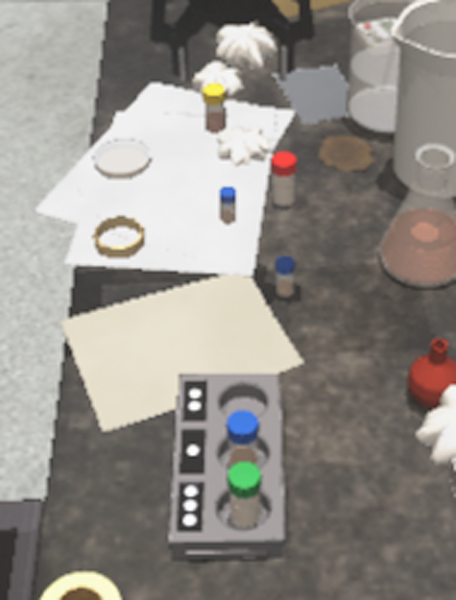

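The side crop shows blue standing upright in the one-dot hole and green untouched. Next I'll go above yellow.

>>> carry_out(
  series=[
    [0,0,0,0.25,-0.03,0,-1],
    [0,0,0,0.5,-0.06,0,-1],
    [0,0,0,0.7,-0.09,0,-1],
    [0,0,0,0.9,-0.09,0,-1],
    [0,0,0,0.93,-0.09,0.1,-1],
    [0,0,0,0.93,-0.09,0.1,-1],
  ],
)

```text
clock: 11.35
eef_pos: [462.9, 235.1, 224.7]
tcp_rot: [-3.139, 0.001, 1.561]
contact_force: [0.4, -0.6, -0.2]
opening: 1.002
grasp_force: 0.0
```

```bash
python3 - <<'E'
from h import *
im,cal=snap('wrist','w6'); s=r.sense(); print(s['clock'],s['eef_pos'],s['tcp_rot'])
hsv=cv2.cvtColor(im,cv2.COLOR_RGB2HSV); m=cv2.inRange(hsv,(22,180,90),(34,255,255))
n,_,st,ce=cv2.connectedComponentsWithStats(m)
for i in range(1,n):
    if st[i,4]>100: p=px2w(cal,ce[i][::-1],58);print(st[i],ce[i],p.round(1));row([p[0],p[1],33],1.557)
for q in r.silhouettes('wrist','yellow_vial')[:3]: print(q['score'],q['position'],q['region'].sum())
E
```

```text
11.4 [463.60414753 234.70571696 225.56296719] [-3.14058935e+00  7.11434503e-04  1.55998130e+00]
0.75 [133.6, 278.0] 671
```

View pics/w6.png

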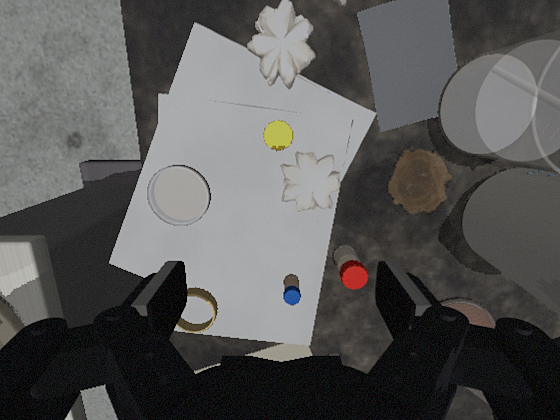

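The wrist view shows yellow at (134,278), with a crumpled tissue beside it at (180,310). Red is at (275,353), well clear. I'll turn the gripper about 20° so the right finger clears the tissue, and open it only part-way.

```bash
python3 - <<'E'
from h import *
cal=r.get_calibration('wrist')
for p,z in [((134.5,278),61),((150,300),15),((180,310),15),((45,285),15)]: print(px2w(cal,p,z).round(1))
p=px2w(cal,(134.5,278),61); row([p[0],p[1],33],1.56+.35)
E
```

```text
[461.3 288.4  61. ]
[484.7 269.3  15. ]
[496. 236.  15.]
[469.1 373.4  15. ]
row [ 1.000e-04  0.000e+00 -1.117e-01  2.155e-01 -1.410e-02  7.725e-01]
```

>>> carry_out(
  series=[
    [0,0,-0.05,0.2,-0.012,0,-0.4],
    [0,0,-0.11,0.213,-0.012,0.1,-0.4],
    [0,0,-0.11,0.213,-0.012,0.3,-0.4],
    [0,0,-0.11,0.213,-0.012,0.5,-0.4],
    [0,0,-0.11,0.213,-0.012,0.63,-0.4],
    [0,0,-0.11,0.213,-0.012,0.72,-0.4],
    [0,0,-0.11,0.213,-0.012,0.772,-0.4],
    [0,0,-0.11,0.213,-0.012,0.772,-0.4],
  ],
)

```text
clock: 12.45
eef_pos: [462.1, 287.8, 32.5]
tcp_rot: [-3.141, 0.0, 1.904]
contact_force: [-0.5, 0.5, 0.4]
opening: 0.7
grasp_force: 0.0
```

>>> carry_out(
  series=[
    [0,0,0,0,0,0,0.2],
    [0,0,0,0,0,0,1],
    [0,0,0,0,0,0,1],
    [0,0,0,0,0,0,1],
    [0,0,0,0,0,0,1],
    [0,0,0,0,0,0,1],
    [0,0,0,0,0,0,1],
  ],
  force=30,
)

```text
clock: 13.32
eef_pos: [462.3, 288.7, 33.3]
tcp_rot: [3.14, -0.0, 1.905]
contact_force: [-0.5, -0.8, 6.5]
opening: 0.314
grasp_force: 29.2
```

>>> carry_out(
  series=[
    [0,0,0,0,0,-0.1,1],
    [0,0,0,0,0,-0.3,1],
    [0,0,0.04,0,0,-0.5,1],
    [0,0,0.09,-0.1,-0.035,-0.6,1],
    [0,0,0.11,-0.25,-0.087,-0.6,1],
    [0,0,0.11,-0.4,-0.14,-0.6,1],
    [0,0,0.11,-0.567,-0.197,-0.6,1],
    [0,0,0.11,-0.567,-0.197,-0.6,1],
  ],
)

```text
clock: 14.32
eef_pos: [461.4, 136.0, 182.6]
tcp_rot: [3.141, 0.0, 1.557]
contact_force: [-0.0, 0.3, -0.7]
opening: 0.318
grasp_force: 29.6
```

>>> carry_out(
  series=[
    [0,0,0,-0.2,0.02,0,1],
    [0,0,0,-0.4,0.04,0,1],
    [0,0,0,-0.6,0.06,0,1],
    [0,0,0,-0.8,0.08,0,1],
    [0,0,0,-1.0,0.08,0,1],
    [0,0,0,-1.0,0.08,0,1],
  ],
)

```text
clock: 15.08
eef_pos: [479.4, -114.1, 182.6]
tcp_rot: [3.141, 0.0, 1.556]
contact_force: [0.3, 0.7, -1.2]
opening: 0.318
grasp_force: 29.6
```

```bash
python3 - <<'E'
from h import *
im,cal=snap('wrist','w7'); s=r.sense(); print(s['clock'],s['eef_pos'],s['tcp_rot'],s['opening'],s['grasp_force'])
row([482.5,-189.5,42],1.557)
E
```

```text
15.125 [ 479.12301247 -112.64040176  182.43303569] [ 3.14118677e+00 -2.51454112e-04  1.55669505e+00] 0.3169206342435483 29.601308689489088
row [ 1.000e-04 -1.000e-04 -1.000e-04 -3.074e-01  1.760e-02  5.617e-01]
```

View pics/w7.png

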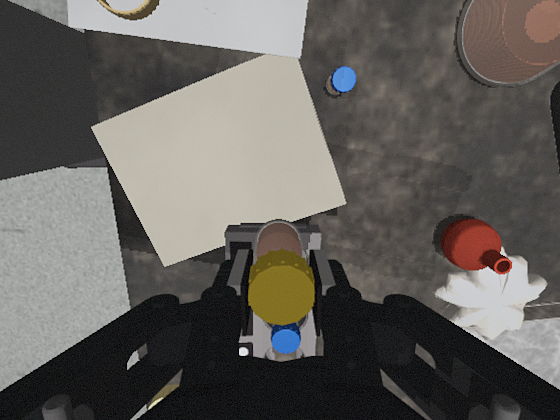

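The wrist view shows yellow held upright with its cap at (287,281), and blue standing in the one-dot hole at (338,286). I'll move over the two-dot hole, then lower it slowly.

>>> carry_out(
  series=[
    [0,0,0,-0.2,0.01,0,1],
    [0,0,0,-0.306,0.016,0.05,1],
    [0,0,0,-0.306,0.016,0.15,1],
    [0,0,0,-0.306,0.016,0.28,1],
    [0,0,0,-0.306,0.016,0.4,1],
    [0,0,0,-0.306,0.016,0.49,1],
    [0,0,0,-0.306,0.016,0.55,1],
    [0,0,0,-0.306,0.016,0.56,1],
  ],
)

```text
clock: 16.12
eef_pos: [481.9, -187.5, 41.7]
tcp_rot: [-3.14, -0.001, 1.56]
contact_force: [-0.5, 0.5, -0.1]
opening: 0.316
grasp_force: 29.6
```

>>> carry_out(
  series=[
    [0,0,0,0,0,0.006,1],
    [0,0,0,0,0,0.006,1],
  ],
)

```text
clock: 16.38
eef_pos: [482.5, -188.7, 41.5]
tcp_rot: [3.14, 0.0, 1.559]
contact_force: [0.2, -0.2, -0.1]
opening: 0.311
grasp_force: 29.6
```

>>> carry_out(
  series=[
    [0,0,0,0,0,0.006,1],
    [0,0,0,0,0,0.006,1],
  ],
)

```text
clock: 16.62
eef_pos: [482.1, -188.7, 39.5]
tcp_rot: [3.141, 0.0, 1.559]
contact_force: [0.3, -0.2, -1.1]
opening: 0.311
grasp_force: 29.6
```

>>> carry_out(
  series=[
    [0,0,0,0,0,0.004,1],
    [0,0,0,0,0,0.004,1],
  ],
)

```text
clock: 16.88
eef_pos: [482.2, -188.9, 39.3]
tcp_rot: [3.141, 0.0, 1.559]
contact_force: [-3.4, 1.2, 13.2]
opening: 0.317
grasp_force: 31.1
```

Yellow is on the hole floor. I'll release, lift, and move clear.

>>> carry_out(
  series=[
    [0,0,0,0,0,-0.003,1],
    [0,0,0,0,0,-0.003,-0.2],
    [0,0,0,0,0,-0.003,-1],
    [0,0,0,0,0,-0.003,-1],
    [0,0,0,0,0,-0.003,-1],
    [0,0,0,0,0,-0.003,-1],
    [0,0,0,0,0,-0.05,-1],
    [0,0,0,0,0,-0.1,-1],
  ],
)

```text
clock: 17.88
eef_pos: [482.1, -188.6, 64.2]
tcp_rot: [3.142, 0.0, 1.559]
contact_force: [-0.3, -0.5, -0.2]
opening: 0.998
grasp_force: 0.0
```

>>> carry_out(
  series=[
    [0,0,0,0,0,-0.1,-1],
    [0,0,0,0,0,-0.3,-1],
    [0,0,0,0,0,-0.5,-1],
    [0,0,0,0.1,0,-0.65,-1],
    [0,0,0,0.35,0,-0.75,-1],
    [0,0,0,0.6,0,-0.75,-1],
    [0,0,0,0.6,0,-0.75,-1],
    [0,0,0,0.6,0,-0.75,-1],
  ],
)

```text
clock: 18.88
eef_pos: [483.7, -38.4, 251.5]
tcp_rot: [3.141, 0.0, 1.561]
contact_force: [0.4, -0.7, 0.1]
opening: 1.0
grasp_force: 0.0
```

```bash
python3 - <<'E'
from h import *
im,cal=snap('side'); s=r.sense(); print(s['clock'],s['eef_pos'],s['opening'],s['qvel'].round(3))
cv2.imwrite('pics/s8.png',cv2.resize(im[100:350,170:360],None,fx=2.4,fy=2.4,interpolation=2)[:,:,::-1])
E
```

```text
18.925 [483.69288161 -39.10359787 251.19497093] 0.9986193474883883 [-0.024  0.01   0.001  0.    -0.    -0.001]
```

View pics/s8.png

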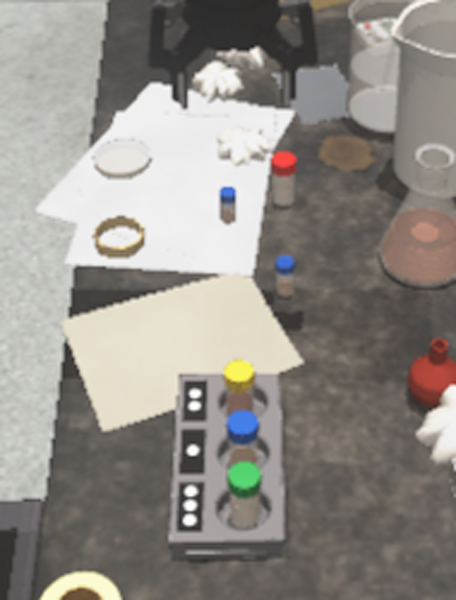

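The side crop shows yellow in the two-dot hole, blue in the one-dot hole and green in the three-dot hole, all upright. Red has not moved, and the gripper is clear.

```bash
python3 -c "
from rig import r
print(r.sign_off())"
```

```text
the job is handed in; nothing more can be done
None
```

The blue vial went into the one-dot hole first, then the yellow vial into the two-dot hole; both were lowered to the bottom, released and stood upright in the last picture, with red and green untouched, and I handed the job in at about 19 s.

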